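# Lock the cast carrier with the T-handled hex key

### The arm

A 7-joint arm with a two-finger parallel gripper is mounted at the origin on a cart in front of the work surface, level with it; the furniture and walls round the work are solid. World frame = base frame: x ahead of the robot, y to its left, z up, the work surface at z = 0. Lengths are in mm, angles in rad, forces in N, time in s.
With the tool pointing down it reaches from about 400 to 875 mm from the base axis. Payload 4.4 kg.
Tool frame: the origin (TCP) lies midway between the tips of the shut fingers; the grasp point (between the pads) lies 19 mm behind it (ctrl.pinch_z is the distance from the TCP to the grasp point, in mm); z points along the fingers, y is the line along which they close (so a half turn about z gives the same grasp; the last joint's range is limited). The gripper opens to 85 mm and grips with 20 to 120 N. Pads are 22 mm wide; open, the fingers measure 114 mm over their backs; the gripper's body (76 mm by 85 mm) begins 54 mm behind the grasp point. The pads swing forward as they close: fully open they stand 13 mm farther back than shut.
Start: joints at [1.199, 0.628, 0.038, 1.517, -0.027, 0.996, -0.02], TCP at [195.715, -619.85, 199.113] pointing down, gripper open.
Joint ranges: [-3.06, 3.06], [-0.37, 2.12], [-1.25, 1.32], [0.18, 2.47], [-1.1, 4.24], [0.23, 1.98], [-2.94, 2.94]. Speed limits (rad/s): [2.57, 2.57, 3.14, 3.14, 3.14, 3.14, 3.14].

### API

Orientations are given as [roll, pitch, yaw] about the fixed x, y, z axes, in that order (R = Rz(yaw) Ry(pitch) Rx(roll)).
In Python, from cell import read_state, cams, order, ctrl gives the robot as it stands.
- The arm moves only by the tool move_arm, never from a script. Its argument "targets" is text: rows parted by semicolons, each of 7 numbers parted by spaces: the gripper's target within -1 to 1 (fully open at 1, half-way at 0, shut at -1), then the shift along the tool's x, y, z in cm, then the turn, a rotation vector about the tool's x, y, z in degrees. A call has 1 to 5 rows; each row shifts and turns the commanded pose from where the row before left it, along the tool's axes as they then stand; what a row does not reach is not made up. A row lasts 1/12 s, in which the tool goes at most 41.7 mm and 7.16 degrees, less where a joint would pass 70% of its speed; a pose out of reach is approached as far as the arm can. A call with a gripper value outside its range is refused whole. The fingers move at their own pace and stop on an object; the grip force is fixed at half the most. Time passes only in rows, so rows that do not move let the fingers close. It gives the time, the measured TCP pose, the force, the opening and the grip force at its end, in the units of the state.
- read_state(): the state, without advancing time (a new reading comes with each control period).
- cams.get_image(name): name is "scene" or "top" or "wrist"; returns a dict with "color" (400x640x3 uint8, red, green, blue), "fovy" (degrees; the focal length in pixels is half the picture's height over the tangent of half this angle, whatever the lens; pixels are square), "cx", "cy" (the principal point, pixels), "rvec" (rotation vector, rad) and "tvec" (3), from world to camera coordinates, as OpenCV has them. Camera axes: x right, y down, z forward; pixel columns grow to the right and rows downward; lengths in mm; the calibration is good to about 2 mm. A picture is of the moment at which its call begins. There is no depth.
- order.finish_job(): hands the job in; it is judged then, once.
The state is a dict: "clock": time; "qpos": joint angles; "qd": joint speeds; "tau": joint torques, N m; "eef_pos": TCP position; "tool_rot": TCP orientation; "force": force on the tool from outside, world axes, zero at the start; "torque": the same for the moment, N m; "width": finger opening in mm; "gripper_force": force on a finger pad.
Only numpy, scipy, OpenCV 4.12 (cv2) and the standard library are available. Lean on these libraries where they do the work, as an engineer would, in place of code of your own. Each camera call takes 0.05 s, during which the arm holds its last target. There are 200 camera calls.

### The job

Lock the cast carrier in its clamp: take the T-handled hex key that fits the clamp screw (the thicker of the two), push it fully home into the recessed hexagonal socket, and only then turn the screw clockwise with it until the hold-down finger points straight at the cast, over the carrier. Leave the key standing seated in the socket, and leave the slim key in its stand.

Things in the scene. Friction and masses are not known exactly. Their poses are not given: they have to be found in the camera images.
- thick_key: The key that fits: upright steel hexagon 18 mm across flats (last 4 mm tapered, 2 corners along y), black cross bar 72x18x18 mm on top. Origin: bottom tip; z up the shaft; bar along y (within 23 deg of world y at the start), its middle 94 mm above the tip. 0.12 kg. Stands loose in a 28 mm deep hole of a wooden block 54x54x36 mm, tip 8 mm above the bench; which key is farther left varies.
- slim_key: Wrong key, stays in its stand: same form but 10 mm across flats, bar 46x12x12 mm along y, its middle 80 mm above the tip (origin). Stands in its own wooden block 54x54x36 mm, 95 to 170 mm from the other.
- socket (a point): Floor centre of the screw's hex socket, 18 mm above the bench; key home = tip on it. Turns with the screw; z up, y along the finger. 2 hex corners on y: thick key fits if its yaw = this yaw + n x 60 deg, within 9. 19.4 mm across flats for 20 mm up, then a flare to 32 mm over 12 mm; rim 50 mm above the bench, 42 mm outside. Play of 9 deg each way before the screw follows the key.
- clamp_screw (a joint): Screw angle, rad, growing clockwise seen from above. Starts between 0.3 and 0.7; at 1.57 the finger points straight at the cast; stop at 1.75. Friction 0.04 N m, no spring: it stays where left.
- clamp: Fixed base plate 160x96x10 mm, origin under its centre, x away from the robot. Screw axis at x = -50 mm, y = 0; its finger (reach 56 mm, 14 mm wide, top 28 mm above the bench) sweeps from +y to +x. Carrier plate 76x84x8 mm with a yellow plaster cast (top 46 mm above the bench) behind, centred near x = +35 mm.
There are look-alikes about, which are no part of the job. Leave any pink or white look-alike of the thick_key alone.

How it is judged (in metres and radians):
On the way, in this order (a step that is already met when the one before it is completed fails the run):
1. the thick key is fully home in the socket, the screw not yet turned (z of thick_key in the frame of socket below 0.006 m and horizontal distance between thick_key and socket below 0.006 m and value of joint clamp_screw below 0.95 rad), for 0.1 s.
2. the screw is turned until the finger points at the cast, with the key still seated (value of joint clamp_screw above 1.3 rad and z of thick_key in the frame of socket below 0.008 m and horizontal distance between thick_key and socket below 0.007 m), for 0.1 s.
At the end, for the whole second after the job is handed in: Screw at 1.3 rad or more (up to its stop at 1.75); thick key released, at rest, upright within 11 degrees, its tip within 8 mm of the socket floor and 7 mm of its axis; slim key within 30 mm of its start, leaning less than 23 degrees (all of step 2 and angle between thick_key's own z axis and vertical below 0.2 rad and linear speed of thick_key below 0.02 m/s and angle between slim_key's own z axis and vertical below 0.4 rad and distance of slim_key from where it was at the start of the episode below 0.03 m); the robot touches nothing.
It fails at once if the screw is turned without the thick key seated in its socket (tip within 10 mm of the floor and of the axis) (value of joint clamp_screw between 1 and 1.25 rad and (z of thick_key in the frame of socket above 0.01 m or horizontal distance between thick_key and socket above 0.01 m)).
It fails at once if the slim key is taken out of its stand (distance of slim_key from where it was at the start of the episode above 0.04 m).
It also fails if it takes over 45 s, if anything falls off the work surface, if the arm or the gripper's body presses on something with over 40 N, if the wrist force passes 120 N, or if a joint passes its speed limit or range.

## Working session

There is one attempt and no reset: what is moved stays moved. The work goes in short steps, Python scripts to look and compute and a tool call to move; the robot and the scene stay as the last step left them, time stands still between calls to the robot, and variables do not carry over. Pictures are saved under pics/ and viewed, at most 10 in all, crops included, and the job is handed in when it is done.

Besides the shell and the picture viewer there is one more tool, called after ">>>" by a JSON object that holds its "api" and its "payload". move_arm: Moves the arm, as the interface text tells. Its arguments: {"type":"object","properties":{"targets":{"type":"string"}},"required":["targets"]}

```bash
ls; mkdir -p pics
cat > h.py <<'E'
import numpy as np, cv2
from cell import read_state, cams, order, ctrl
def get(n):
    d=cams.get_image(n); d['f']=d['color'].shape[0]/2/np.tan(np.radians(d['fovy'])/2)
    d['R']=cv2.Rodrigues(np.array(d['rvec'],float))[0]; d['t']=np.array(d['tvec'],float).ravel(); return d
def ray(d,u,v):
    r=np.array([(u-d['cx'])/d['f'],(v-d['cy'])/d['f'],1.]); return -d['R'].T@d['t'], d['R'].T@r
def onz(d,u,v,z):
    c,r=ray(d,u,v); return c+r*(z-c[2])/r[2]
def proj(d,p):
    q=d['R']@np.array(p,float)+d['t']; return d['f']*q[0]/q[2]+d['cx'], d['f']*q[1]/q[2]+d['cy']
def save(d,name,box=None,s=1):
    im=d['color'][:,:,::-1]
    if box: im=im[box[1]:box[3],box[0]:box[2]]
    cv2.imwrite('pics/'+name,cv2.resize(im,None,fx=s,fy=s,interpolation=cv2.INTER_CUBIC))
E
python3 - <<'E'
from h import *
a=get('scene');b=get('top')
save(a,'s0.png');save(b,'t0.png')
for d in(a,b):print(d['fovy'],d['cx'],d['cy'],ray(d,320,200))
s=read_state();print(s['eef_pos'],s['tool_rot'],s['width'],s['clock'],ctrl.pinch_z)
E
```

```text
pics
51.90805781205558 322.6193181297547 201.17920466576743 (array([130.11863717, 779.03126401, 424.5894769 ]), array([ 0.43944687, -0.77442693, -0.45519035]))
48.14879863687669 320.7340532900434 202.83609660976447 (array([435.01737521, 113.74849328, 919.41112218]), array([ 0.04089587,  0.01486723, -0.99907423]))
[ 195.49868836 -619.26779205  198.29311577] [-3.13992229e+00  3.79360948e-05  3.05781376e-01] 85.0786172556172 0.1 18.700000000000003
```

View pics/s0.png

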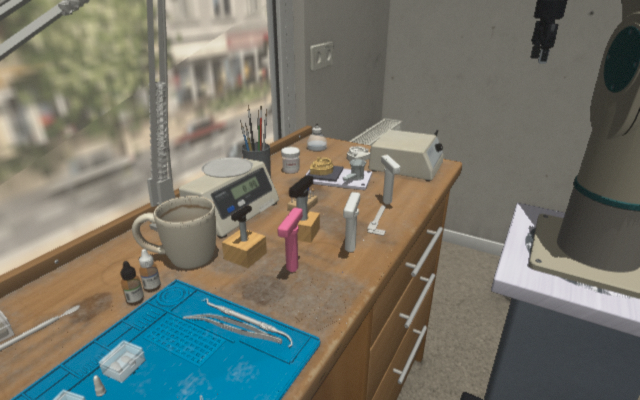

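View pics/t0.png

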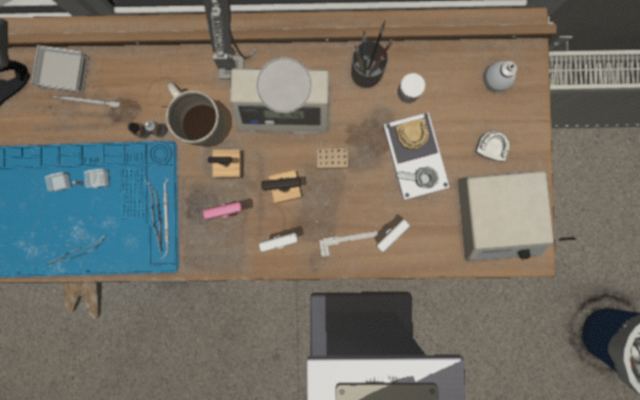

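The scene view shows black-topped keys in wooden blocks at (302,187), the thick one, and (240,213), the slim one. The pink look-alike is at (290,240) and the white ones at (352,222) and (389,180).
In the top view, the candidates for the thick key are:
- black bar at (283,184): larger, so chosen
- black bar at (223,160): smaller, slim key
- pink bar at (222,210)
- white bars at (279,241) and (393,235)

The clamp is at about (417,155), with the screw near (430,177) and the yellow cast at (411,135).

Run:
```python
from h import *
b=get('top');im=b['color']
A=cv2.resize(im[140:215,200:310,::-1],None,fx=5,fy=5,interpolation=cv2.INTER_CUBIC)
B=cv2.resize(im[105:205,370:460,::-1],None,fx=5,fy=5,interpolation=cv2.INTER_CUBIC)
cv2.imwrite('pics/c1.png',A);
C=np.zeros((500,790,3),np.uint8);A2=cv2.resize(A,(330,225));C[:225,:330]=A2;C[:,335:785]=B;cv2.imwrite('pics/c1.png',C)
hsv=cv2.cvtColor(im,cv2.COLOR_RGB2HSV)
m=(im.max(2)<60).astype(np.uint8)
n,l,st,ce=cv2.connectedComponentsWithStats(m)
for i in range(1,n):
    x,y,w,h,a=st[i]
    if a>40 and 200<ce[i][0]<310 and 140<ce[i][1]<215:
        ys,xs=np.where(l==i);r=cv2.minAreaRect(np.c_[xs,ys].astype(np.float32));box=cv2.boxPoints(r)
        W=np.array([onz(b,u,v,111)[:2] for u,v in box])
        print(st[i],r,onz(b,*r[0],105).round(1));print(W.round(0).tolist())
# plate: dark/white rect with blue; screw rim
for p in[(387,123),(436,114),(449,188),(401,198)]:print(p,onz(b,*p,10).round(1))
print('screw',onz(b,430,177,50).round(1), 'cast',onz(b,411,135,46).round(1))
```

```text
[209 158  22   6 101] ((219.5, 160.5), (5.0, 21.0), 90.0) [543.4 309.  105. ]
[[548.0, 327.0], [547.0, 288.0], [538.0, 288.0], [538.0, 327.0]]
(387, 123) [627.6 -11.7  10. ]
(436, 114) [ 644.4 -111.7   10. ]
(449, 188) [ 492.8 -134.6   10. ]
(401, 198) [473.9 -37.1  10. ]
screw [512.2 -87.4  50. ] cast [595.5 -53.1  46. ]
```

View pics/c1.png

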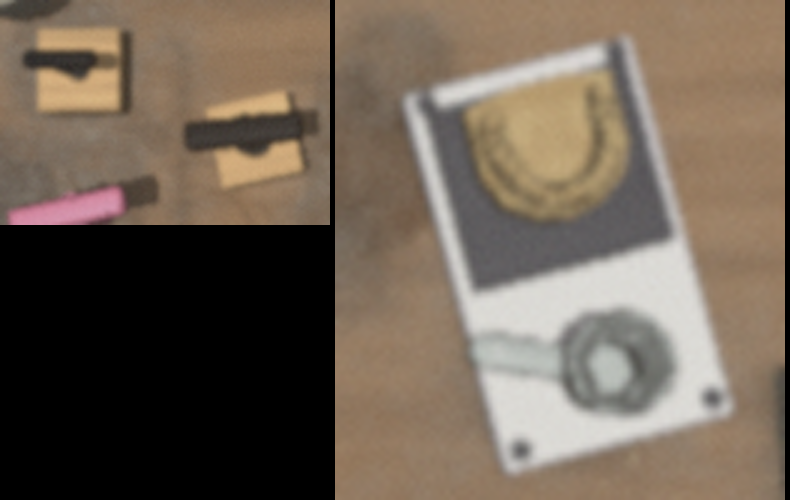

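Run:
```python
from h import *
b=get('top')
g=lambda u,v:(370+(u-335)/5,105+v/5); k=lambda u,v:(200+u/3,140+v/3)
P=np.array([onz(b,*g(*p),10) for p in[(405,95),(630,38),(733,412),(505,472)]])[:,:2]
print('plate',P.round(1).tolist(),[np.linalg.norm(P[i]-P[i-1]).round(1) for i in range(4)])
ctr=P.mean(0);ax=P[0]+P[1]-P[2]-P[3];yaw=np.arctan2(ax[1],ax[0]);print('ctr',ctr,'yaw',np.degrees(yaw))
ex=ax/np.linalg.norm(ax);S=ctr-50*ex;print('screw pred',S)
print('rim',onz(b,*g(618,362),50).round(1));T=onz(b,*g(475,350),28)[:2];print('finger tip',T,np.linalg.norm(T-S))
d=T-S;fa=np.degrees(np.arctan2(d[1],d[0]));print('finger dir',fa,'screw rad',np.radians(np.degrees(yaw)+90-fa))
e=[onz(b,*k(*p),107)[:2] for p in[(187,136),(302,124)]];print('bar',e,np.linalg.norm(e[0]-e[1]),(e[0]+e[1])/2,np.degrees(np.arctan2(*(e[0]-e[1])[::-1])))
s=read_state();print(s['eef_pos'],s['tool_rot'],s['qpos'])
```

```text
plate [[625.6, -5.5], [647.5, -97.6], [494.0, -135.8], [471.0, -43.1]] [np.float64(159.1), np.float64(94.6), np.float64(158.2), np.float64(95.5)]
ctr [559.52275732 -70.50431491] yaw 13.82869262750907
screw pred [510.97202206 -82.45530256]
rim [511.5 -80.8  50. ]
finger tip [519.10195615 -29.07116517] 53.99964771565929
finger dir 81.34089063591738 screw rad 0.3924861862898133
bar [array([496.52987327, 230.52931893]), array([502.78304154, 160.55961855])] 70.24856641633286 [499.6564574  195.54446874] 95.10693686638868
[ 195.58379916 -619.47136475  198.56145563] [-3.14047347e+00 -6.32599908e-06  3.05770967e-01] [ 1.19921956  0.62898459  0.03847119  1.51793811 -0.02701206  0.99630709
 -0.01998533]
```

>>> {"api": "move_arm", "payload": {"targets": "1 3.0 -2.7 -0.5 0 0 -7; 1 3.3 -2.4 -0.5 0 0 -7; 1 3.5 -1.9 -0.5 0 0 -7; 1 3.7 -1.5 -0.5 0 0 -7; 1 3.9 -1.0 -0.5 0 0 -7"}}

```text
clock: 0.62
eef_pos: [296.4, -443.6, 224.3]
tool_rot: [-3.141, 0.0, 0.922]
force: [0.6, 0.6, -0.0]
width: 85.6
gripper_force: 0.0
```

>>> {"api": "move_arm", "payload": {"targets": "1 4.0 -0.5 -0.5 0 0 -7; 1 4.0 0 -0.5 0 0 -7; 1 4.0 0.4 -0.5 0 0 -7; 1 3.9 0.9 -0.5 0 0 -7; 1 3.8 1.4 -0.5 0 0 -7"}}

```text
clock: 1.03
eef_pos: [396.4, -269.4, 249.5]
tool_rot: [3.141, 0.0, 1.533]
force: [1.0, 0.1, -0.5]
width: 85.3
gripper_force: 0.0
```

>>> {"api": "move_arm", "payload": {"targets": "1 3.6 1.8 0 0 0 -7; 1 0 0 0 0 0 0"}}

```text
clock: 1.2
eef_pos: [420.2, -227.6, 250.1]
tool_rot: [3.137, -0.003, 1.666]
force: [-0.1, 1.4, 0.1]
width: 85.2
gripper_force: 0.0
```

>>> {"api": "move_arm", "payload": {"targets": "1 3.75 1.1 0 0 0 0; 1 3.75 1.1 0 0 0 0; 1 3.75 1.1 0 0 0 0; 1 3.75 1.1 0 0 0 0; 1 3.75 1.1 0 0 0 0"}}

```text
clock: 1.62
eef_pos: [455.5, -43.3, 249.2]
tool_rot: [3.142, 0.0, 1.648]
force: [0.2, -0.7, 0.1]
width: 85.1
gripper_force: 0.0
```

>>> {"api": "move_arm", "payload": {"targets": "1 3.75 1.1 0 0 0 0; 1 3.75 1.1 0 0 0 0; 1 3.75 1.1 0 0 0 0; 1 3.75 1.1 0 0 0 0; 1 3.75 1.1 0 0 0 0"}}

```text
clock: 2.03
eef_pos: [495.7, 148.1, 249.0]
tool_rot: [-3.142, 0.0, 1.649]
force: [0.9, -0.2, -0.7]
width: 85.6
gripper_force: 0.0
```

>>> {"api": "move_arm", "payload": {"targets": "1 3.75 1.0 0 0 0 0; 1 0 0 0 0 0 0; 1 0 0 0 0 0 0"}}

```text
clock: 2.28
eef_pos: [502.2, 187.5, 248.8]
tool_rot: [-3.141, -0.001, 1.654]
force: [0.5, -0.7, 0.0]
width: 85.4
gripper_force: 0.0
```

Run:
```python
from h import *
w=get('wrist');save(w,'w1.png')
s=read_state();print(s['eef_pos'],np.degrees(s['tool_rot']),s['qpos'].round(2))
print(proj(w,(499.7,195.5,111)), ray(w,320,200))
```

```text
[502.30619538 184.9173007  248.64419388] [-1.79941899e+02  3.88212069e-02  9.45954177e+01] [-0.07  0.44 -0.49  1.76  0.24  1.   -0.57]
(np.float64(314.47601948426274), np.float64(175.28617771011912)) (array([496.14576803, 266.45015064, 422.64628823]), array([ 0.03829283, -0.30618744, -0.951302  ]))
```

View pics/w1.png

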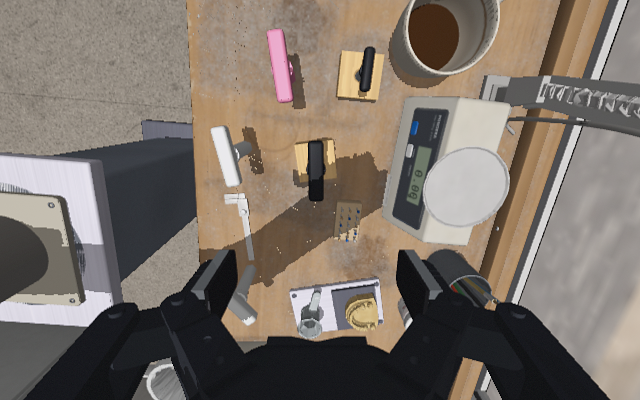

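The wrist view shows the thick key's black bar spanning about (318,141) to (316,201), on its block, as predicted at (314,175). The slim bar is at (366,68) and the clamp screw at (311,325).

Run:
```python
from h import *
w=get('wrist');im=w['color'];m=(im.max(2)<50).astype(np.uint8);m[:125]=0;m[215:]=0;m[:,:295]=0;m[:,:]*=1;m[:,340:]=0
n,l,st,ce=cv2.connectedComponentsWithStats(m);i=1+st[1:,4].argmax();print(st[i])
ys,xs=np.where(l==i)
# column centre per row gives the axis; ends give the middle
rows=[(r,xs[ys==r].mean()) for r in range(ys.min()+2,ys.max()-1)]
p=np.polyfit(*zip(*rows),1)
E=[(np.polyval(p,r),r) for r in(ys.min()-.5,ys.max()+.5)]
for z in(111,105):
    e=[onz(w,*q,z) for q in E];d=e[0]-e[1];print(z,[q.round(1) for q in e],np.linalg.norm(d),((e[0]+e[1])/2).round(1),np.degrees(np.arctan2(d[1],d[0])))
for r in range(ys.min(),ys.max(),6):print(r,xs[ys==r].min(),xs[ys==r].max(),end='; ')
s=read_state();print(s['eef_pos'],np.degrees(s['tool_rot']))
```

```text
[308 138  17  61 508]
111 [array([497.6, 235.5, 111. ]), array([504.5, 164.9, 111. ])] 70.91271685943065 [501.  200.2 111. ] 95.53578527926872
105 [array([497.6, 234.9, 105. ]), array([504.6, 163. , 105. ])] 72.27922869929061 [501.1 198.9 105. ] 95.5357852792687
138 314 320; 144 308 322; 150 308 322; 156 309 322; 162 308 324; 168 308 324; 174 309 322; 180 309 323; 186 309 323; 192 309 323; [502.43118072 183.5127577  248.64831053] [-1.79937861e+02  7.93996127e-02  9.44699945e+01]
```

>>> {"api": "move_arm", "payload": {"targets": "1 1.4 -0.1 0 0 0 -1; 1 0 0 4 0 0 0; 1 0 0 4 0 0 0; 1 0 0 3 0 0 0; 1 0 0 0 0 0 0"}}

```text
clock: 2.8
eef_pos: [496.6, 195.5, 134.1]
tool_rot: [-3.131, 0.004, 1.666]
force: [-0.2, -1.6, -0.4]
width: 85.5
gripper_force: 0.0
```

Run:
```python
from h import *
s=read_state();print(s['eef_pos'],np.degrees(s['tool_rot']))
w=get('wrist');save(w,'w2.png',(120,60,520,360),2)
for p in[(500.5,198,111),(497,234,111),(504,162,111)]:print(proj(w,p))
```

```text
[496.57807123 195.51139692 134.14589261] [-179.41214273    0.21716928   95.45266892]
(np.float64(321.4515852915267), np.float64(216.3219417134017))
(np.float64(321.6614111016867), np.float64(169.84125575731377))
(np.float64(321.26286172345874), np.float64(258.12805171095727))
```

View pics/w2.png

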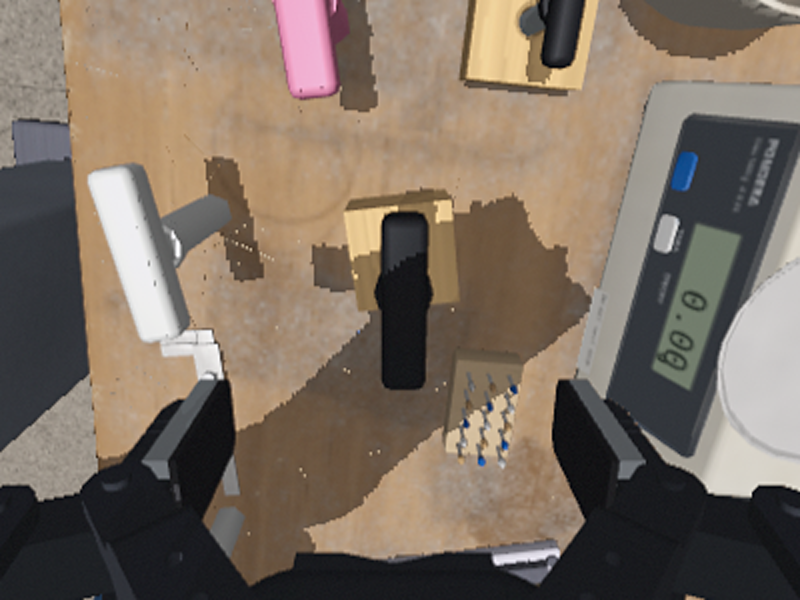

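The bar lies centred at about (322,210) in the full image, vertical and so parallel to the pads. That is about 3 mm further left than assumed.

>>> {"api": "move_arm", "payload": {"targets": "1 0.5 0.5 0 0.4 0 0; 1 0 0 2.5 0 0 0; 1 0 0 2.5 0 0 0; 1 0 0 0 0 0 0; 1 0 0 0 0 0 0"}}

```text
clock: 3.27
eef_pos: [505.8, 204.7, 90.5]
tool_rot: [-3.136, -0.001, 1.667]
force: [0.8, 0.4, 0.2]
width: 85.6
gripper_force: 0.0
```

>>> {"api": "move_arm", "payload": {"targets": "-1 0 0 0 0 0 0; -1 0 0 0 0 0 0; -1 0 0 0 0 0 0; -1 0 0 0 0 0 0; -1 0 0 0 0 0 0"}}

```text
clock: 3.68
eef_pos: [505.2, 204.2, 89.9]
tool_rot: [-3.136, -0.0, 1.667]
force: [0.3, -0.1, 0.0]
width: 25.6
gripper_force: 0.0
```

>>> {"api": "move_arm", "payload": {"targets": "-1 0 0 0 0 0 0; -1 0 0 0 0 0 0; -1 0 0 0 0 0 0"}}

```text
clock: 3.93
eef_pos: [504.7, 204.1, 89.1]
tool_rot: [-3.135, 0.0, 1.667]
force: [0.3, -0.1, 0.3]
width: -0.3
gripper_force: 0.0
```

Run:
```python
from h import *
w=get('wrist');t=get('scene')
a=cv2.resize(w['color'][100:400,200:440],(480,600));b=cv2.resize(t['color'][140:260,250:314],(320,600))
cv2.imwrite('pics/w3.png',np.hstack([a,b])[:,:,::-1])
s=read_state();print(s['eef_pos'],s['width'],s['gripper_force'],proj(t,s['eef_pos']),proj(t,(501,201,111)))
```

```text
[504.65273541 204.07316817  89.06947788] 0.0649279742495908 0.0 (np.float64(297.38066493276705), np.float64(192.94084383712894)) (np.float64(299.68741375490987), np.float64(181.98811091464532))
```

View pics/w3.png

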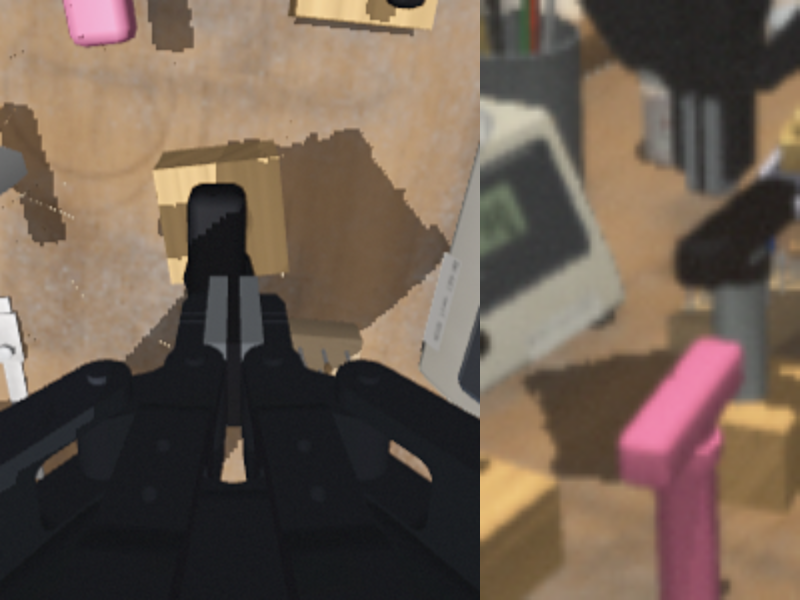

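Run:
```python
from h import *
s=read_state();e=np.array(s['eef_pos']);w=get('wrist');t=get('scene');p=get('top')
print('eef in wrist',proj(w,e),'scene',proj(t,e),'top',proj(p,e), ray(w,320,200)[0])
for n,d in(('rise20',e+[0,0,20]),('rise25',e+[0,0,25]),('y-20',e+[0,-20,0])):print(n,proj(w,d),proj(t,d),proj(p,d))
# triangulate tip: wrist (316,240), scene (295,178)
A=[];b=[]
for cam,u,v in((w,316,240),(t,295,178)):
    c,r=ray(cam,u,v);r=r/np.linalg.norm(r);M=np.eye(3)-np.outer(r,r);A.append(M);b.append(M@c)
x,res,_,_=np.linalg.lstsq(np.vstack(A),np.hstack(b),rcond=None);print('tip',x.round(1),res)
A=[];b=[]
for cam,u,v in((w,313,164+28),(t,303,186)):
    c,r=ray(cam,u,v);print(onz(cam,u,v,105).round(1))
save(p,'t3.png',(240,150,330,220),8)
```

```text
eef in wrist (np.float64(315.6418792270574), np.float64(231.5933137877775)) scene (np.float64(297.38066493276705), np.float64(192.94084383712894)) top (np.float64(277.8642704312459), np.float64(181.47495100823798)) [498.74429109 283.2751699  262.82654657]
rise20 (np.float64(315.32573517030283), np.float64(245.1162596294438)) (np.float64(297.1261715537778), np.float64(183.13857512815287)) (np.float64(276.65894746547934), np.float64(180.5719905063138))
rise25 (np.float64(315.23535857806826), np.float64(248.9820851480043)) (np.float64(297.0615785278527), np.float64(180.6506589420508)) (np.float64(276.34830434915824), np.float64(180.3392740708029))
y-20 (np.float64(312.94616129027094), np.float64(257.2599384260808)) (np.float64(303.0558389093279), np.float64(188.9098911639311)) (np.float64(288.5947371534444), np.float64(181.3138988206589))
tip [503.6 213.8 123. ] [1.51319837]
[500.1 236.8 105. ]
[493.5 201.9 105. ]
```

View pics/t3.png

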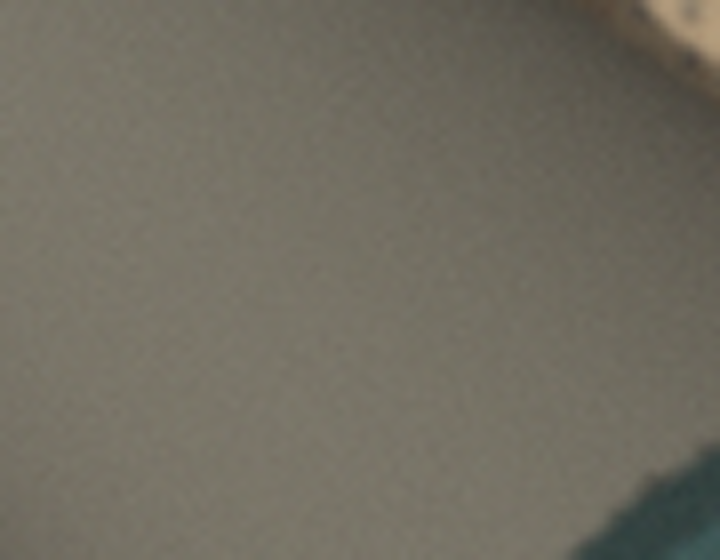

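The wrist and scene views agree that the shut fingertips are at z of about 120, not the reported 89, so they closed above the bar. (The top view is blocked by the arm.) I'll reopen, go about 35 mm lower, which is safe for the palm either way, and grip again.

>>> {"api": "move_arm", "payload": {"targets": "1 -0.6 -0.35 0 0 0 0; 1 0 0 0 0 0 0; 1 0 0 0 0 0 0; 1 0 0 0 0 0 0; 1 0 0 0 0 0 0"}}

```text
clock: 4.6
eef_pos: [501.9, 197.9, 89.2]
tool_rot: [-3.135, -0.0, 1.667]
force: [-1.3, 0.5, -0.1]
width: 60.5
gripper_force: 0.0
```

>>> {"api": "move_arm", "payload": {"targets": "1 0 0 0 0 0 0; 1 0 0 1.2 0 0 0; 1 0 0 1.2 0 0 0; 1 0 0 1.1 0 0 0; 1 0 0 0 0 0 0"}}

```text
clock: 5.02
eef_pos: [500.2, 197.1, 52.3]
tool_rot: [-3.131, 0.001, 1.667]
force: [0.2, 0.2, -0.1]
width: 85.2
gripper_force: 0.0
```

Run:
```python
from h import *
w=get('wrist');t=get('scene')
a=cv2.resize(w['color'][100:400,140:500],(480,400));b=cv2.resize(t['color'][140:240,260:340],(320,400))
cv2.imwrite('pics/w4.png',np.hstack([a,b])[:,:,::-1])
s=read_state();print(s['eef_pos'],s['width'],s['force'],proj(t,s['eef_pos']),proj(w,s['eef_pos']))
```

```text
[501.21570848 197.81911595  53.81348322] 85.56992309144483 [-0.16500517  0.5868922   0.5797086 ] (np.float64(301.1057753984068), np.float64(208.72847528589963)) (np.float64(317.20862072807415), np.float64(231.73098014836586))
```

View pics/w4.png

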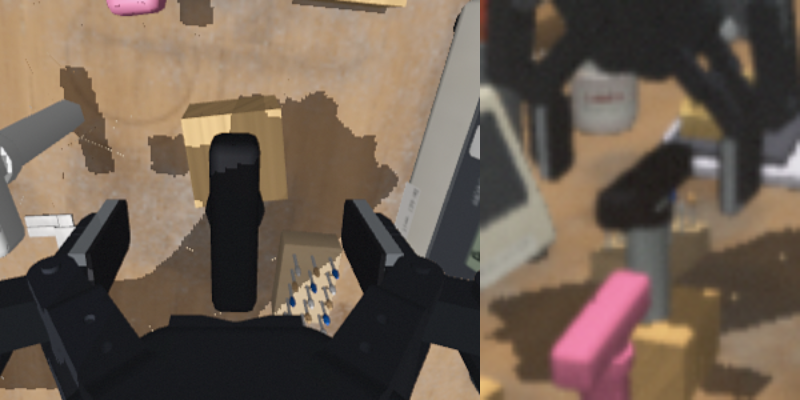

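The bar at crop (234,220) is centred between the open pads. The scene view shows the tips level with the bar's middle, so I'll go 9 mm lower and close.

>>> {"api": "move_arm", "payload": {"targets": "1 0 0 0.9 0 0 0; -1 0 0 0 0 0 0; -1 0 0 0 0 0 0; -1 0 0 0 0 0 0; -1 0 0 0 0 0 0"}}

```text
clock: 5.53
eef_pos: [501.7, 197.9, 45.4]
tool_rot: [-3.135, -0.0, 1.667]
force: [0.4, 0.1, 0.1]
width: 38.8
gripper_force: 0.0
```

>>> {"api": "move_arm", "payload": {"targets": "-1 0 0 0 0 0 0; -1 0 0 0 0 0 0; -1 0 0 0 0 0 0; -1 0 0 0 0 0 0; -1 0 0 0 0 0 0"}}

```text
clock: 5.95
eef_pos: [501.9, 197.8, 45.5]
tool_rot: [-3.135, -0.0, 1.667]
force: [-0.4, 0.1, 3.8]
width: 17.4
gripper_force: 58.9
```

>>> {"api": "move_arm", "payload": {"targets": "-1 0 0 -2 0 0 0; -1 0 0 -3 0 0 0; -1 0 0 -3 0 0 0; -1 0 0 -2 0 0 0; -1 0 0 0 0 0 0"}}

```text
clock: 6.37
eef_pos: [504.5, 199.3, 148.9]
tool_rot: [-3.141, -0.002, 1.667]
force: [-0.0, 0.4, -0.8]
width: 17.2
gripper_force: 58.9
```

>>> {"api": "move_arm", "payload": {"targets": "-1 0 0 0 0 0 7; -1 0 0 0 0 0 7; -1 0 0 0 0 0 0; -1 0 0 0 0 0 0"}}

```text
clock: 6.7
eef_pos: [501.5, 197.5, 144.3]
tool_rot: [-3.134, 0.003, 1.426]
force: [-0.7, 0.1, -0.3]
width: 17.1
gripper_force: 58.9
```

>>> {"api": "move_arm", "payload": {"targets": "-1 -2.5 0.45 0 0 0 0; -1 -3.5 0.63 0 0 0 0; -1 -3.5 0.63 0 0 0 0; -1 -3.5 0.63 0 0 0 0; -1 -3.5 0.63 0 0 0 0"}}

```text
clock: 7.12
eef_pos: [506.6, 28.8, 144.6]
tool_rot: [-3.134, 0.002, 1.427]
force: [0.5, 0.6, -0.8]
width: 17.3
gripper_force: 58.9
```

>>> {"api": "move_arm", "payload": {"targets": "-1 -3.5 0.63 0 0 0 0; -1 -3.5 0.63 0 0 0 0; -1 -2.5 0.45 0 0 0 0; -1 -1.5 0.3 0 0 0 0; -1 0 0 0 0 0 0"}}

```text
clock: 7.53
eef_pos: [510.1, -86.6, 144.4]
tool_rot: [-3.134, 0.004, 1.419]
force: [-0.5, 0.2, -1.1]
width: 17.5
gripper_force: 59.0
```

>>> {"api": "move_arm", "payload": {"targets": "-1 0 0 0 0 0 0; -1 0 0 0 0 0 0"}}

```text
clock: 7.7
eef_pos: [510.7, -79.9, 145.0]
tool_rot: [-3.134, 0.0, 1.426]
force: [-0.7, 0.9, -1.1]
width: 17.4
gripper_force: 59.0
```

Run:
```python
from h import *
w=get('wrist');t=get('scene');p=get('top')
a=cv2.resize(w['color'][60:400,120:520],(480,408));b=cv2.resize(t['color'][95:197,320:400],(320,408))
cv2.imwrite('pics/w5.png',np.hstack([a,b])[:,:,::-1])
s=read_state();print(s['eef_pos'],s['tool_rot'],s['width'],s['force'],s['qpos'].round(2))
for q in((511.2,-81.6,50),(511.2,-81.6,18)):print(proj(t,q),proj(w,q))
e=s['eef_pos'];tip=e-[0,0,37.5];print('tip pred',tip,proj(t,tip),proj(t,tip+[0,0,94]),proj(w,tip))
cv2.imwrite('pics/raw_s.png',t['color'][:,:,::-1]);cv2.imwrite('pics/raw_w.png',w['color'][:,:,::-1])
```

```text
[510.92107252 -79.66066786 145.23613552] [-3.13465093e+00  9.05482083e-04  1.42623624e+00] 17.123967954457058 [ 0.33464153  0.52506937 -1.69487194] [ 0.37  0.54 -0.4   1.93  0.3   0.74 -0.35]
(np.float64(358.2386145657303), np.float64(162.1372336141412)) (np.float64(317.59275858906415), np.float64(194.00029677304644))
(np.float64(357.6650157465594), np.float64(174.16608912622985)) (np.float64(317.67891057411083), np.float64(185.8017402780829))
tip pred [510.92107252 -79.66066786 107.73613552] (np.float64(359.08111879629337), np.float64(139.77095263231678)) (np.float64(360.9595912505306), np.float64(100.16128496605404)) (np.float64(316.7002097022054), np.float64(212.23987122215408))
```

View pics/w5.png

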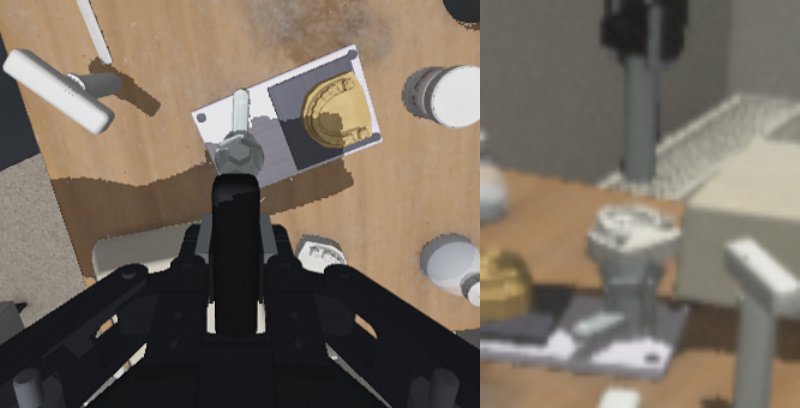

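The key tip is at crop (637,183), full (359,141), matching the predicted (359,140). The screw body sits below it near (358.5,162), and the wrist view shows the hex rim at about crop (239,160), full (319,193). Next I check the key's slip along the bar and the socket position numerically.

Run:
```python
from h import *
w=get('wrist');im=w['color'];s=read_state();e=s['eef_pos'];print(e,s['tool_rot'])
g=im.max(2).astype(int)
print('bar col 308..324 rows 190-225');
for r in range(196,216,1):print(r,g[r,304:330:2].tolist())
def P(u,v,z):return onz(w,u,v,z).round(1)
print('row->y at z211:',[(v,P(316,v,e[2]-37.5+103)) for v in(203,206,209)])
# scene: screw body & key shaft column extents
t=get('scene')['color'].astype(int)
for r in(130,134,138,140,142,158,160,162,164,166,168,170):print(r,t[r,345:373].sum(1).tolist())
```

```text
[510.94639749 -79.96666203 145.2861005 ] [-3.13476723e+00  1.15367934e-03  1.42577795e+00]
bar col 308..324 rows 190-225
196 [92, 92, 109, 110, 110, 95, 79, 79, 83, 81, 89, 102, 103]
197 [92, 97, 108, 107, 110, 106, 89, 78, 83, 91, 101, 105, 101]
198 [93, 104, 105, 104, 107, 106, 101, 83, 91, 99, 105, 103, 101]
199 [98, 104, 104, 103, 103, 104, 102, 96, 99, 100, 103, 103, 101]
200 [102, 102, 103, 101, 103, 104, 101, 102, 101, 101, 104, 102, 101]
201 [105, 101, 102, 101, 103, 97, 89, 101, 101, 101, 103, 104, 102]
202 [107, 104, 102, 103, 98, 88, 84, 89, 100, 103, 104, 103, 101]
203 [107, 108, 106, 99, 91, 89, 88, 86, 90, 103, 108, 106, 101]
204 [105, 71, 68, 60, 58, 57, 57, 56, 53, 64, 71, 68, 93]
205 [59, 22, 20, 20, 19, 21, 20, 20, 21, 18, 21, 21, 51]
206 [12, 12, 15, 16, 16, 14, 16, 17, 17, 16, 15, 12, 14]
207 [15, 16, 16, 14, 16, 18, 19, 16, 17, 17, 15, 13, 16]
208 [17, 18, 18, 18, 17, 13, 18, 18, 19, 15, 18, 21, 15]
209 [19, 20, 20, 18, 21, 17, 15, 16, 19, 22, 20, 15, 19]
210 [19, 18, 20, 22, 19, 17, 19, 19, 13, 17, 19, 20, 17]
211 [20, 16, 19, 17, 18, 19, 19, 20, 17, 18, 19, 21,
[... 1400 characters left out ...]
 312, 270, 270, 284, 289, 288, 321, 338, 337, 349, 352, 338, 287, 274, 261, 253, 270, 320, 373, 379, 333, 355, 364, 368]
164 [382, 385, 387, 396, 380, 292, 257, 288, 337, 351, 352, 363, 376, 385, 356, 320, 287, 320, 268, 246, 301, 374, 393, 379, 344, 356, 361, 364]
166 [332, 342, 344, 340, 337, 279, 280, 266, 279, 280, 290, 287, 292, 288, 269, 254, 270, 305, 274, 306, 372, 390, 384, 297, 321, 352, 369, 367]
168 [231, 231, 219, 218, 219, 211, 241, 252, 255, 258, 268, 282, 274, 267, 240, 233, 262, 256, 260, 311, 332, 336, 327, 313, 322, 342, 354, 354]
170 [305, 306, 302, 307, 302, 294, 258, 256, 246, 273, 295, 296, 304, 309, 293, 249, 280, 282, 266, 241, 229, 215, 199, 196, 187, 188, 196, 195]
```

>>> {"api": "move_arm", "payload": {"targets": "-1 -0.2 0.05 0 0 0 0; -1 0 0 1.5 0 0 0; -1 0 0 1.5 0 0 0; -1 0 0 1.5 0 0 0; -1 0 0 0 0 0 0"}}

```text
clock: 8.37
eef_pos: [508.8, -83.4, 98.1]
tool_rot: [-3.13, 0.002, 1.423]
force: [-0.5, 0.1, -0.7]
width: 17.2
gripper_force: 58.9
```

Run:
```python
from h import *
w=get('wrist');t=get('scene');s=read_state();e=s['eef_pos'];print(e,s['tool_rot'],s['force'])
a=cv2.resize(w['color'][130:230,270:370],(380,380),interpolation=cv2.INTER_CUBIC);b=cv2.resize(t['color'][135:185,335:385],(400,400),interpolation=cv2.INTER_CUBIC)[:380]
cv2.imwrite('pics/w6.png',np.hstack([a,b])[:,:,::-1])
tip=e-[0,0,37.5];print(tip,'tip scene',proj(t,tip))
for n,q in(('rim',(511.2,-81.6,50)),('rim y+10',(511.2,-71.6,50)),('floor',(511.2,-81.6,18))):print(n,proj(t,q),proj(w,q))
```

```text
[510.58404159 -83.36460971 100.2163822 ] [-3.13394099e+00  1.64786329e-03  1.42332418e+00] [ 0.08933919  0.10160115 -0.6349385 ]
[510.58404159 -83.36460971  62.7163822 ] tip scene (np.float64(359.0072286623242), np.float64(157.07738042279385))
rim (np.float64(358.2386145657303), np.float64(162.1372336141412)) (np.float64(319.2518279697376), np.float64(205.6059640216389))
rim y+10 (np.float64(356.49891185590815), np.float64(163.4696469778641)) (np.float64(317.54644264871513), np.float64(194.49211005599173))
floor (np.float64(357.6650157465594), np.float64(174.16608912622985)) (np.float64(319.29257750251094), np.float64(194.610843414996))
```

View pics/w6.png

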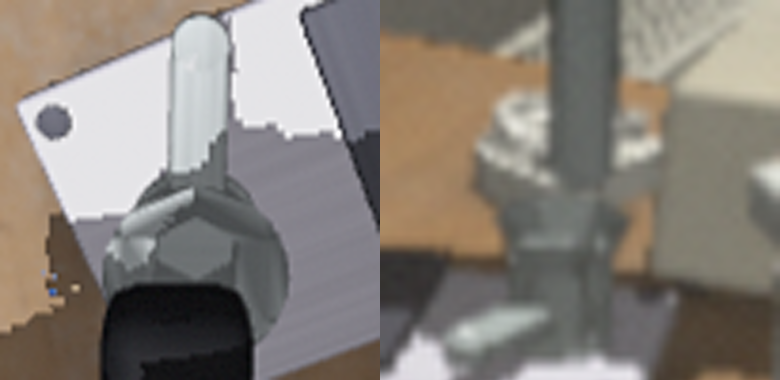

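The wrist view puts the hex recess floor at about (321,196) and the bar's front end at (316,205). In the scene view the shaft is at column 360.5 and the screw body near column 358, so the tip may lean slightly. I'll measure the edges numerically.

Run:
```python
from h import *
w=get('wrist');t=get('scene');s=read_state();e=s['eef_pos'];print(e,s['tool_rot'],s['force'])
im=cv2.GaussianBlur(t['color'],(1,3),0).astype(int)
print('cols 340..378')
for r in list(range(124,160,4))+list(range(160,178,2)):print(r,im[r,340:378].sum(1).tolist())
f=onz(w,316.3,205.5,e[2]-37.5+103);print('bar front',f.round(1),'centre',(f[:2]-36*np.array([.147,.989])).round(1))
print('hex floor',onz(w,321.3,195.8,18).round(1))
rim=[onz(w,270+u/3.8,130+v/3.8,50).round(1)[:2] for u,v in((103,262),(290,270))];print('rim L/R',rim,(rim[0]+rim[1])/2)
tip=onz(w,270+200/3.8,130+15/3.8,28);print('finger tip',tip.round(1))
tip0=e-[0,0,37.5]
for q in(tip0,tip0+[0,0,50],tip0+[5,0,0],tip0+[0,5,0]):print(proj(t,q))
```

```text
[511.53649487 -83.48235472 101.07337509] [-3.13630872e+00  1.53193109e-03  1.42302131e+00] [ 0.03011313 -0.53598472 -0.61091735]
cols 340..378
124 [292, 292, 288, 291, 291, 291, 287, 284, 276, 210, 147, 118, 113, 104, 103, 107, 101, 101, 96, 98, 106, 159, 256, 264, 191, 127, 117, 115, 103, 129, 237, 258, 275, 305, 352, 414, 436, 444]
128 [290, 291, 289, 285, 294, 290, 290, 283, 286, 283, 285, 277, 238, 252, 174, 145, 211, 243, 260, 253, 226, 204, 260, 259, 215, 176, 163, 238, 329, 428, 478, 449, 436, 397, 395, 394, 426, 418]
132 [285, 291, 286, 286, 285, 287, 286, 280, 279, 281, 277, 277, 277, 277, 270, 267, 244, 276, 289, 287, 287, 275, 273, 247, 235, 404, 430, 400, 415, 437, 429, 434, 447, 476, 456, 456, 465, 459]
136 [289, 285, 284, 279, 279, 281, 282, 284, 281, 280, 274, 277, 282, 282, 300, 342, 276, 280, 292, 293, 300, 290, 276, 262, 337, 412, 458, 440, 455, 450, 458, 467, 480, 472, 494, 510, 514, 521]
140 [336, 313, 321, 327, 332, 308, 297, 292, 295, 342, 405, 448, 470, 483, 448, 419, 297, 285, 296, 300, 296, 294, 277, 277, 426, 446, 477, 438, 491, 497, 477, 527, 519, 535, 521,
[... 2291 characters left out ...]
315, 314, 312, 310, 311, 310, 267, 210, 192, 186, 195, 193, 184]
176 [355, 360, 349, 398, 472, 569, 569, 538, 528, 524, 485, 448, 394, 352, 306, 289, 280, 307, 314, 301, 270, 294, 276, 265, 304, 318, 319, 319, 320, 312, 285, 229, 202, 193, 192, 196, 200, 193]
bar front [517.4 -41.7 166.6] centre [512.1 -77.3]
hex floor [514.9 -83.7  18. ]
rim L/R [array([495.2, -73.6]), array([536.5, -81.5])] [515.85 -77.55]
finger tip [524.4 -24.9  28. ]
(np.float64(358.6872938097688), np.float64(156.66095550731876))
(np.float64(359.6326938073323), np.float64(136.92721391235744))
(np.float64(356.82189449029266), np.float64(156.29036996464424))
(np.float64(357.81855916883933), np.float64(157.30630710116014))
```

Allowing for the bar's end face, all views agree: the key is vertical and needs about (+1.5, +2.2) mm. I'll correct, then lower slowly while watching the force.

>>> {"api": "move_arm", "payload": {"targets": "-1 0.24 0.12 0 0 0 1; -1 0 0 0 0 0 0; -1 0 0 0.6 0 0 0; -1 0 0 0.6 0 0 0; -1 0 0 0 0 0 0"}}

```text
clock: 8.98
eef_pos: [511.2, -81.5, 87.1]
tool_rot: [-3.133, 0.002, 1.405]
force: [-0.6, 0.3, -1.0]
width: 17.6
gripper_force: 58.9
```

>>> {"api": "move_arm", "payload": {"targets": "-1 0 0 0.5 0 0 0; -1 0 0 0.5 0 0 0; -1 0 0 0 0 0 0"}}

```text
clock: 9.23
eef_pos: [511.4, -81.4, 77.2]
tool_rot: [-3.133, 0.002, 1.405]
force: [0.4, 1.1, -1.5]
width: 17.2
gripper_force: 58.9
```

>>> {"api": "move_arm", "payload": {"targets": "-1 0 0 0.3 0 0 0; -1 0 0 0.3 0 0 0; -1 0 0 0 0 0 0"}}

```text
clock: 9.48
eef_pos: [512.4, -81.3, 71.9]
tool_rot: [-3.135, 0.002, 1.405]
force: [0.4, 0.4, -0.1]
width: 17.4
gripper_force: 58.9
```

>>> {"api": "move_arm", "payload": {"targets": "-1 0 0 0.3 0 0 0; -1 0 0 0 0 0 0"}}

```text
clock: 9.65
eef_pos: [512.6, -81.3, 69.1]
tool_rot: [-3.136, 0.001, 1.405]
force: [0.9, 0.3, -2.3]
width: 17.1
gripper_force: 58.8
```

>>> {"api": "move_arm", "payload": {"targets": "-1 0 0 0.4 0 0 0; -1 0 0 0.4 0 0 0; -1 0 0 0 0 0 0"}}

```text
clock: 9.9
eef_pos: [512.5, -81.3, 60.7]
tool_rot: [-3.136, 0.001, 1.406]
force: [1.2, 0.1, -1.6]
width: 17.3
gripper_force: 58.8
```

>>> {"api": "move_arm", "payload": {"targets": "-1 0 0 0.3 0 0 0; -1 0 0 0.2 0 0 0; -1 0 0 0 0 0 0"}}

```text
clock: 10.15
eef_pos: [512.5, -81.3, 56.0]
tool_rot: [-3.136, 0.001, 1.405]
force: [3.1, -0.5, -4.2]
width: 17.1
gripper_force: 58.8
```

>>> {"api": "move_arm", "payload": {"targets": "-1 0 0 0.15 0 0 0; -1 0 0 0 0 0 0; -1 0 0 0 0 0 0"}}

```text
clock: 10.4
eef_pos: [512.5, -81.3, 55.4]
tool_rot: [-3.136, 0.002, 1.405]
force: [1.6, 0.4, 4.5]
width: 17.4
gripper_force: 59.7
```

>>> {"api": "move_arm", "payload": {"targets": "-1 0 0 0.1 0 0 0; -1 0 0 0 0 0 0; -1 0 0 0 0 0 0"}}

```text
clock: 10.65
eef_pos: [512.7, -81.3, 55.3]
tool_rot: [-3.137, 0.002, 1.405]
force: [-1.1, 1.5, 13.9]
width: 17.3
gripper_force: 61.1
```

Key home: z stopped and the floor force rose to 14 N. Now I turn clockwise.

>>> {"api": "move_arm", "payload": {"targets": "-1 0 0 0 0 0 5; -1 0 0 0 0 0 5; -1 0 0 0 0 0 5; -1 0 0 0 0 0 0"}}

```text
clock: 10.98
eef_pos: [512.6, -81.3, 55.3]
tool_rot: [-3.137, 0.004, 1.14]
force: [-1.2, 1.5, 13.9]
width: 17.2
gripper_force: 60.9
```

>>> {"api": "move_arm", "payload": {"targets": "-1 0 0 0 0 0 5; -1 0 0 0 0 0 5; -1 0 0 0 0 0 0"}}

```text
clock: 11.23
eef_pos: [512.6, -81.2, 55.3]
tool_rot: [-3.138, 0.004, 0.966]
force: [-0.6, 0.4, 14.5]
width: 17.4
gripper_force: 61.0
```

Forces are steady, so I continue with the remaining 49°.

>>> {"api": "move_arm", "payload": {"targets": "-1 0 0 0 0 0 6; -1 0 0 0 0 0 6; -1 0 0 0 0 0 6; -1 0 0 0 0 0 0"}}

```text
clock: 11.57
eef_pos: [512.6, -81.2, 55.3]
tool_rot: [-3.139, 0.005, 0.651]
force: [-0.6, 2.2, 13.2]
width: 17.3
gripper_force: 60.9
```

>>> {"api": "move_arm", "payload": {"targets": "-1 0 0 0 0 0 6; -1 0 0 0 0 0 6; -1 0 0 0 0 0 6; -1 0 0 0 0 0 0"}}

```text
clock: 11.9
eef_pos: [512.6, -81.1, 55.3]
tool_rot: [-3.141, 0.005, 0.336]
force: [-1.1, 1.8, 13.3]
width: 17.0
gripper_force: 60.9
```

>>> {"api": "move_arm", "payload": {"targets": "-1 0 0 0 0 0 6; -1 0 0 0 0 0 6; -1 0 0 0 0 0 0; -1 0 0 0 0 0 0"}}

```text
clock: 12.23
eef_pos: [512.7, -81.1, 55.3]
tool_rot: [-3.141, 0.005, 0.131]
force: [-0.8, 1.9, 13.2]
width: 17.2
gripper_force: 60.9
```

Run:
```python
from h import *
w=get('wrist');s=read_state();e=s['eef_pos'];print(e,s['tool_rot'],s['force'],s['torque'],s['qpos'].round(2))
cv2.imwrite('pics/raw7.png',w['color'][:,:,::-1])
for name in('scene','top','wrist'):
    d=get(name)
    # sample brightness at finger-top points for candidate screw angles (clamp yaw 13.8 deg)
    row=[]
    for a in np.arange(0.3,1.8,0.1):
        th=np.radians(13.8+90)-a
        v=[]
        for rr in(34,42,50):
            u=proj(d,(512.2+rr*np.cos(th),-81.3+rr*np.sin(th),28));x,y=map(int,np.round(u))
            v.append(int(d['color'][y,x].sum()) if 0<=x<640 and 0<=y<400 else -1)
        row.append((round(float(a),1),v))
    print(name,row)
```

```text
[512.65819933 -81.04998     55.30915151] [-3.14135167  0.00530639  0.13124274] [-1.15596679  1.05049183 13.83090306] [0.43400102 0.15743664 0.02411999] [ 0.08  0.66  0.04  2.   -0.05  0.48 -1.29]
scene [(0.3, [257, 310, 306]), (0.4, [307, 315, 317]), (0.5, [305, 314, 311]), (0.6, [311, 317, 310]), (0.7, [298, 309, 301]), (0.8, [298, 323, 243]), (0.9, [296, 305, 163]), (1.0, [302, 258, 163]), (1.1, [298, 258, 176]), (1.2, [298, 281, 257]), (1.3, [301, 297, 280]), (1.4, [301, 297, 280]), (1.5, [273, 273, 277]), (1.6, [273, 257, 257]), (1.7, [238, 257, 221])]
top [(0.3, [244, 384, 361]), (0.4, [255, 378, 368]), (0.5, [280, 377, 384]), (0.6, [260, 362, 381]), (0.7, [274, 347, 669]), (0.8, [196, 577, 690]), (0.9, [210, 686, 673]), (1.0, [279, 553, 526]), (1.1, [375, 463, 317]), (1.2, [372, 362, 299]), (1.3, [371, 356, 199]), (1.4, [357, 320, 177]), (1.5, [300, 249, 191]), (1.6, [299, 288, 285]), (1.7, [310, 312, 309])]
wrist [(0.3, [681, 680, 409]), (0.4, [384, 377, 433]), (0.5, [395, 403, 242]), (0.6, [401, 398, 392]), (0.7, [422, 402, 402]), (0.8, [402, 397, 398]), (0.9, [403, 420, 684]), (1.0, [397, 395, 680]), (1.1, [410, 381, 680]), (1.2, [400, 410, 636]), (1.3, [410, 405, 169]), (1.4, [403, 401, 167]), (1.5, [337, 270, 160]), (1.6, [329, 318, 326]), (1.7, [335, 332, 317])]
```

Run:
```python
from h import *
for name in('top','wrist'):
    d=get(name)
    print(name,[(round(float(a),2),int(d['color'][tuple(int(round(c)) for c in proj(d,(512.2+50*np.cos(np.radians(103.8)-a),-81.3+50*np.sin(np.radians(103.8)-a),28))[::-1])].sum())) for a in np.arange(1.2,2.1,0.05)])
```

```text
top [(1.2, 301), (1.25, 234), (1.3, 200), (1.35, 183), (1.4, 177), (1.45, 175), (1.5, 185), (1.55, 211), (1.6, 292), (1.65, 296), (1.7, 305), (1.75, 303), (1.8, 243), (1.85, 199), (1.9, 184), (1.95, 186), (2.0, 173), (2.05, 145)]
wrist [(1.2, 645), (1.25, 436), (1.3, 169), (1.35, 165), (1.4, 167), (1.45, 166), (1.5, 163), (1.55, 313), (1.6, 322), (1.65, 331), (1.7, 316), (1.75, 322), (1.8, 163), (1.85, 162), (1.9, 230), (1.95, 413), (2.0, 404), (2.05, 403)]
```

The finger shows at angles 1.53 to 1.78, centred at about 1.66 rad, so the screw is turned far enough. I'll ease the push and release with only a partial opening, since the box is close by.

>>> {"api": "move_arm", "payload": {"targets": "-1 0 0 -0.15 0 0 0; -1 0 0 0 0 0 0; -0.2 0 0 0 0 0 0; -0.2 0 0 0 0 0 0; -0.2 0 0 0 0 0 0"}}

```text
clock: 12.95
eef_pos: [511.0, -81.4, 54.8]
tool_rot: [-3.141, 0.009, 0.131]
force: [0.3, 0.4, -0.0]
width: 33.9
gripper_force: 0.0
```

>>> {"api": "move_arm", "payload": {"targets": "-0.2 0 0 0 0 0 0; -0.2 0 0 0 0 0 0; -0.2 0 0 0 0 0 0; -0.2 0 0 0 0 0 0"}}

```text
clock: 13.28
eef_pos: [511.9, -81.4, 55.2]
tool_rot: [-3.141, 0.007, 0.131]
force: [0.9, 0.6, -0.4]
width: 34.2
gripper_force: 0.0
```

>>> {"api": "move_arm", "payload": {"targets": "-0.2 0 0 -1 0 0 0; -0.2 0 0 -2 0 0 0; -0.2 0 0 -3 0 0 0; -0.2 0 0 -3 0 0 0; -0.2 0 0 -3 0 0 0"}}

```text
clock: 13.7
eef_pos: [512.5, -81.3, 177.2]
tool_rot: [-3.141, 0.007, 0.131]
force: [0.3, -0.1, 0.3]
width: 34.0
gripper_force: 0.0
```

>>> {"api": "move_arm", "payload": {"targets": "-0.2 0 0 -2 0 0 0; -0.2 0 0 0 0 0 0; -0.2 0 0 0 0 0 0"}}

```text
clock: 13.95
eef_pos: [513.8, -81.4, 197.0]
tool_rot: [3.141, 0.004, 0.131]
force: [-0.9, 0.2, -0.8]
width: 34.3
gripper_force: 0.0
```

Run:
```python
from h import *
s=read_state();print(s['eef_pos'],s['force'],s['width'])
t=get('scene')
for q in((512.2,-81.3,112),(512.2,-81.3,70),(512.2,-81.3,100)):print(proj(t,q))
c=t['color'].astype(int)
for r in range(128,158,3):print(r,c[r,345:375].sum(1).tolist())
d=get('wrist')
print([(round(float(a),2),int(d['color'][tuple(int(round(c)) for c in proj(d,(512.2+50*np.cos(np.radians(103.8)-a),-81.3+50*np.sin(np.radians(103.8)-a),28))[::-1])].sum())) for a in np.arange(1.2,2.1,0.05)])
m=(d['color'].max(2)<45).astype(np.uint8);n,l,st,ce=cv2.connectedComponentsWithStats(m)
print([(st[i].tolist(),ce[i].round()) for i in range(1,n) if st[i][4]>150]);print('bar pred',[proj(d,(512.2+k*np.cos(np.radians(7.5)),-81.3+k*np.sin(np.radians(7.5)),121)) for k in(-36,0,36)])
```

```text
[513.79745299 -81.3961481  197.00706221] [-0.87975611  0.17630634 -0.81568666] 34.29824251573626
(np.float64(358.96270116096684), np.float64(137.7716274886276))
(np.float64(358.17803151099446), np.float64(154.40405512811316))
(np.float64(358.73537516977734), np.float64(142.59019425639656))
128 [284, 290, 279, 286, 287, 282, 272, 274, 273, 287, 272, 275, 269, 269, 262, 260, 254, 258, 255, 249, 262, 309, 334, 350, 460, 516, 477, 425, 373, 372]
131 [279, 280, 277, 274, 266, 274, 270, 271, 268, 270, 270, 267, 266, 266, 257, 256, 266, 268, 330, 405, 456, 500, 458, 404, 403, 389, 406, 464, 451, 435]
134 [149, 104, 100, 109, 102, 105, 99, 99, 105, 117, 118, 125, 117, 118, 112, 123, 185, 382, 360, 322, 305, 305, 353, 355, 369, 438, 432, 429, 471, 437]
137 [103, 103, 101, 107, 100, 102, 101, 107, 97, 109, 105, 103, 106, 109, 98, 106, 102, 111, 119, 94, 112, 104, 107, 95, 103, 103, 97, 106, 113, 223]
140 [236, 215, 195, 192, 135, 130, 125, 117, 130, 109, 106, 112, 117, 106, 107, 101, 106, 103, 102, 110, 89, 114, 107, 101, 103, 108, 105, 98, 105, 189]
143 [390, 386, 398, 387, 381, 386, 387, 380
[... 651 characters left out ...]
310, 315, 306, 351, 521, 540, 504, 417, 383, 368, 331, 332, 361, 367, 367, 364]
[(1.2, 282), (1.25, 304), (1.3, 370), (1.35, 253), (1.4, 144), (1.45, 156), (1.5, 153), (1.55, 308), (1.6, 312), (1.65, 311), (1.7, 306), (1.75, 304), (1.8, 239), (1.85, 141), (1.9, 131), (1.95, 175), (2.0, 359), (2.05, 388)]
[([38, 10, 99, 45, 1345], array([93., 35.])), ([0, 14, 31, 21, 249], array([12., 24.])), ([305, 158, 24, 73, 1364], array([316., 193.])), ([43, 240, 548, 160, 39990], array([317., 348.]))]
bar pred [(np.float64(317.48775586216794), np.float64(232.6723128893083)), (np.float64(317.5624407564255), np.float64(197.91198010094004)), (np.float64(317.64381640073333), np.float64(160.03759458925168))]
```

```bash
python3 -c "
from cell import order
print(order.finish_job())"
```

```text
the job is handed in; nothing more can be done
None
```

I handed the job in: the thick key is standing seated in the socket, released and clear of the robot. The screw is at about 1.66 rad by the camera measurement, with the finger over the carrier. I didn't touch the slim key. The hand-in call gave no verdict.

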